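# Hold a shade sample flush in the tilted head of a colour meter

### The job

Pick up the white sample tile by its blue handle, tilt it to match the sloping face of the colour meter, and slide one short edge under the metal lip at the low end of that face until it meets the stop, squarely and in the middle, with the tile lying flush over the dark measuring window. Finish while still gripping the handle and pressing the tile gently but firmly against the face; do not let go. Do not ram the meter or shift its tilt, and leave the other things on the worktop where they are.

Things in the scene. Friction and masses are not known exactly. Their poses are not given: they have to be found in the camera images.
- sample_tile: Loose sample tile, 0.12 kg: white slab 80 (x) x 56 (y) x 6 mm with an upright blue handle block at the middle of its top, 28 (x) x 20 (y) mm, reaching 46 mm above the underside. Lies flat, handle up. Origin: centre of underside; z up through the handle, x along the long side. Both short edges are alike. Grip the handle across its 20 mm (y); along x the lip leaves a finger little room.
- sensor_face: Grey sloping face, 112 (x) x 86 (y) mm, of the colour meter's tilting head; spring-mounted: pressed, it sinks 0.4 mm per N, 7 mm at most. Slope 10 to 23 degrees, low end towards the robot. Origin: on its surface, 20 mm out from the hinge, 88 to 90 mm above the worktop; z outward normal, y along the hinge, x up the slope. Runs from x = -52 (stop) to +60 mm. Dark window, 26 mm across, at x = -12 mm.
- lip_edge (a point): Middle of the lip's free edge, on its underside. Axes parallel to the face's; it lies at x = -40, z = +9 mm over the unpressed face. The aluminium lip covers the face from there down to the stop wall at x = -52 mm, over the full width, open at both sides: a 9 mm slot for the 6 mm tile. Lip 4 mm thick. With its edge on the stop the tile's centre is at x = -12 mm on the face.
- tilt_head: The tilting head itself, carrying face, lip and stop. Origin on its hinge line, axes parallel to the face's. Stiff hinge: it holds its tilt up to about 6 N m.
- meter: White colour meter, fixed to the worktop: foot 130x124 mm, two cheeks beside the face (y = +-47 to +-56 mm) rising to 92 mm, black clamp knobs outside them to y = +-71 mm. Origin: centre of the underside; x points away from the robot at yaw 0. (A tall milling machine, fixed, bounds the work on the left: x over 0.33 m, y over 0.43 m.)
- head_top_edge (a point): Middle of the upper end of the sloping face, 60 mm from the face's origin along its x.
- cast_1: Bystander, loose: dental cast, ivory teeth with one blue crown on a white base, 65x67x34 mm. Origin: centre of the underside.
- cast_flat: Bystander, loose: low ivory horseshoe dental cast, 60x64x20 mm. Origin: centre of the underside.
- wax_ring: Bystander, loose: red round sprue base with an ivory pin, 51 mm across, 49 mm high. Origin: centre of the underside.
- scan_tray: Bystander, loose: flat black scan tray, 60x114x24 mm. Origin: centre of the underside.
- cast_pink: Bystander, loose: pink dental cast, 64x61x31 mm. Origin: centre of the underside.
Not all that is in view belongs to the job. Several things have the shape of the sample_tile; the one meant has the colours described above.

How it is judged (in metres and radians):
At the end, for the whole second after the job is handed in: Tile on the sloping face: parallel within 0.06 rad, square within 0.12 rad, underside within 3 mm of the face, centre within 4 mm of its place against the stop (x = -12 mm) and 12 mm of the middle line, pressed with 3 to 40 N, gripped and still for the last second (angle between the z axis of sample_tile and the z axis of sensor_face, either way round below 0.06 rad and angle between the x axis of sample_tile and the x axis of sensor_face, either way round below 0.12 rad and x of sample_tile in the frame of sensor_face between -0.016 and -0.008 m and y of sample_tile in the frame of sensor_face between -0.012 and 0.012 m and z of sample_tile in the frame of sensor_face between -0.003 and 0.003 m and contact force between sample_tile and sensor_face between 3 and 40 N and contact force between the fingers and sample_tile above 2 N and linear speed of sample_tile below 0.02 m/s); the arm keeps its last pose, push and grip.
It fails at once if the tile or the robot rams the meter (more than 60 N) (contact force between any of sample_tile, the arm, the fingers and meter above 60 N).
It fails at once if the head's tilt is shifted (its upper edge moves more than 5 mm) (distance of head_top_edge from where it was at the start of the episode above 0.005 m).
It fails at once if a bystander is moved more than 15 mm (distance of any of cast_1, cast_flat, wax_ring, scan_tray, cast_pink from where it was at the start of the episode above 0.015 m).
It also fails if it takes over 40 s, if anything falls off the work surface, if the arm or the gripper's body presses on something with over 40 N, if the wrist force passes 120 N, or if a joint passes its speed limit or range.

### The arm

A 6-joint arm with a two-finger parallel gripper is mounted at the origin on a cart in front of the work surface, level with it; the furniture and walls round the work are solid. World frame = base frame: x ahead of the robot, y to its left, z up, the work surface at z = 0. Lengths are in mm, angles in rad, forces in N, time in s.
With the tool pointing down it reaches from about 275 to 1000 mm from the base axis. Payload 8.4 kg.
Tool frame: the origin (TCP) lies between the finger pads; the fingertips stand 8 mm ahead of it and the grasp point (between the pads) lies 11 mm behind it (tcp_to_tips is the distance from the TCP to the fingertips, in mm); z points along the fingers, y is the line along which they close (so a half turn about z gives the same grasp; the last joint's range is limited). The gripper opens to 85 mm and grips with 20 to 120 N. Pads are 22 mm wide; open, the fingers measure 114 mm over their backs; the gripper's body (76 mm by 85 mm) begins 54 mm behind the grasp point. The pads swing forward as they close: fully open they stand 13 mm farther back than shut.
Start: joints at [-1.173, 0.353, 1.633, -0, 1.155, -0.002], TCP at [243.27, -575.715, 239.281] pointing down, gripper open.
Joint ranges: [-2.63, 2.63], [-0.92, 2.1], [0.06, 2.66], [-1.3, 4.44], [0, 2.69], [-3.02, 3.02]. Speed limits (rad/s): [2.22, 2.22, 2.79, 3.14, 3.14, 3.14].

### API

Orientations are given as [roll, pitch, yaw] about the fixed x, y, z axes, in that order (R = Rz(yaw) Ry(pitch) Rx(roll)).
In Python, from rig import * gives the robot as it stands.
- The arm moves only by the tool step_arm, never from a script. Its argument "motion" is a list of rows, each an object with "claw": the finger opening in mm, from 0 to 85.4; "delta_pos": the shift along the tool's x, y, z in mm, a list of three; "turn": the turn about the tool's z in rad. In form: [{"claw": claw, "delta_pos": [dx, dy, dz], "turn": turn}, ...]. A call has 1 to 8 rows; each row shifts and turns the commanded pose from where the row before left it, along the tool's axes as they then stand; what a row does not reach is not made up. A row lasts 1/12 s, in which the tool goes at most 41.7 mm and 7.16 degrees, less where a joint would pass 70% of its speed; a pose out of reach is approached as far as the arm can. A call is refused whole if a number of a shift passes 41.7 or a number of a turn 0.125, either way. A call with a gripper value outside its range is refused whole. The fingers move at their own pace and stop on an object; "force" is the grip in N (left out, the last holds). Time passes only in rows, so rows that do not move let the fingers close. It gives the time, the measured TCP pose, the force, the opening and the grip force at its end, in the units of the state.
- sense(): the state, without advancing time (a new reading comes with each control period).
- grab_frame(name): name is "scene" or "top" or "wrist"; returns a dict with "img" (480x640x3 uint8, red, green, blue), "vertical_fov" (degrees; the focal length in pixels is half the picture's height over the tangent of half this angle, whatever the lens; pixels are square), "cx", "cy" (the principal point, pixels), "D" ([k1, k2, p1, p2, k3] as OpenCV has them; the pictures are not rectified), "R" (3x3) and "t" (3): a world point X has camera coordinates R X + t. Camera axes: x right, y down, z forward; pixel columns grow to the right and rows downward; lengths in mm; the calibration is good to about 2 mm. A picture is of the moment at which its call begins. There is no depth.
- sign_off(): hands the job in; it is judged then, once.
The state is a dict: "clock": time; "qpos": joint angles; "qvel": joint speeds; "joint_efforts": joint torques, N m; "eef_pos": TCP position; "tcp_rot": TCP orientation; "contact_force": force on the tool from outside, world axes, zero at the start; "wrist_torque": the same for the moment, N m; "opening": opening from 0.0 (shut) to 1.0 (fully open); "grasp_force": force on a finger pad.
Only numpy, scipy, OpenCV 4.12 (cv2) and the standard library are available. Lean on these libraries where they do the work, as an engineer would, in place of code of your own. Each camera call takes 0.05 s, during which the arm holds its last target. There are 200 camera calls.

## Working session

There is one attempt and no reset: what is moved stays moved. The work goes in short steps, Python scripts to look and compute and a tool call to move; the robot and the scene stay as the last step left them, time stands still between calls to the robot, and variables do not carry over. Pictures are saved under pics/ and viewed, at most 10 in all, crops included, and the job is handed in when it is done.

Besides the shell and the picture viewer there is one more tool, called after ">>>" as name(argument=value, ...) on one line, values as JSON. step_arm: Moves the arm, as the interface text tells. Its arguments: {"type":"object","properties":{"motion":{"type":"array","items":{"type":"object","properties":{"claw":{"type":"number"},"delta_pos":{"type":"array","items":{"type":"number"}},"turn":{"type":"number"}}}},"force":{"type":"number"}},"required":["motion"]}

```bash
ls; mkdir -p pics; python3 - <<'E'
from rig import *
import cv2
print(sense())
for n in("scene","top"):
    f=grab_frame(n); cv2.imwrite(f"pics/{n}0.png",f["img"][:,:,::-1])
    print(n,{k:v for k,v in f.items() if k!="img"})
E
```

```text
pics
{'clock': 0.0, 'qpos': array([-1.17340481e+00,  3.53669177e-01,  1.63415382e+00,  1.95942260e-05,
        1.15516828e+00, -2.39844919e-03]), 'qvel': array([ 0.00041924,  0.0027151 ,  0.00055384,  0.0008553 ,  0.00072913,
       -0.0023465 ]), 'joint_efforts': array([ 3.48912545e-04, -6.05249977e+01, -3.42056680e+01,  7.31253658e-05,
        9.49096080e-03,  2.58540155e-06]), 'eef_pos': array([ 243.09116072, -575.28073226,  238.54010539]), 'tcp_rot': array([-3.14019408e+00, -2.12694120e-05,  3.99782026e-01]), 'contact_force': array([ 0.00842948,  0.2447194 , -0.35629144]), 'wrist_torque': array([ 0.02135666,  0.00379684, -0.01880626]), 'grasp_force': 0.0, 'opening': 1.0015654615531298}
scene {'vertical_fov': 48.22504488167741, 'cx': 318.27935854820925, 'cy': 241.46575532139798, 'D': array([-0.16083023,  0.        ,  0.        ,  0.        ,  0.        ]), 'R': array([[ 0.47895392, -0.87782029, -0.00588948],
       [-0.4409661 , -0.23478673, -0.86627022],
       [ 0.7590468 ,  0.41750058, -0.49954101]]), 't': array([-259.53210792,  321.07727815, 1162.70304175])}
top {'vertical_fov': 53.91791089031008, 'cx': 315.06942840993, 'cy': 239.46778946493592, 'D': array([-0.06526113,  0.        ,  0.        ,  0.        ,  0.        ]), 'R': array([[-0.02627461, -0.99903195, -0.03528174],
       [-0.99055084,  0.03077151, -0.13364938],
       [ 0.13460567,  0.03143677, -0.99040045]]), 't': array([  21.89352973,  547.46799966, 1032.88794739])}
```

View pics/scene0.png

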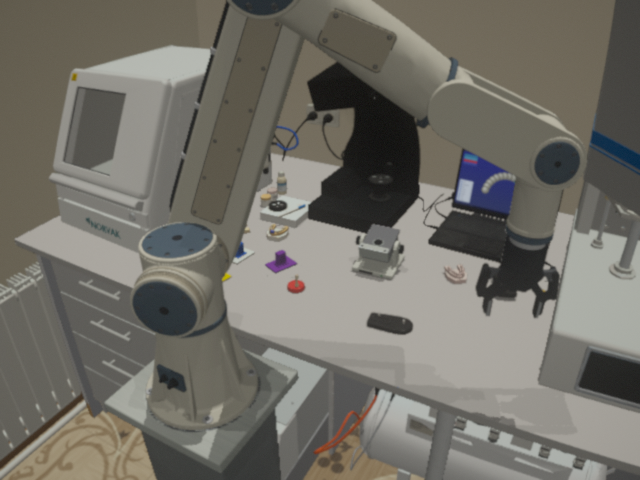

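View pics/top0.png

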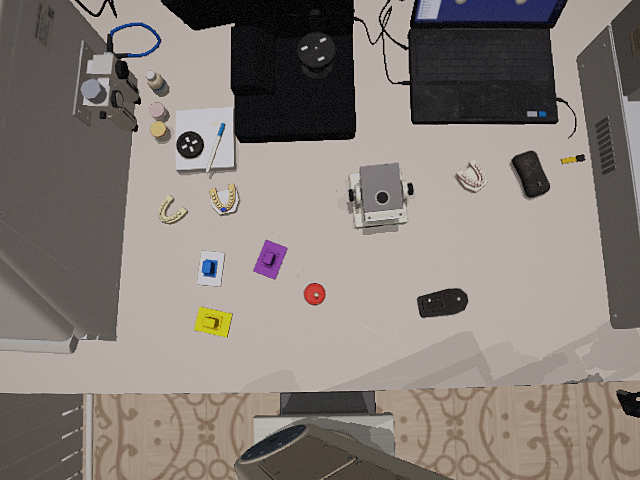

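The tile is at about (211,268) and the meter at about (381,195) in the top view. I'll enlarge both.

```bash
python3 - <<'E'
import cv2,numpy as np
a=cv2.imread("pics/top0.png"); 
A=cv2.resize(a[240:300,180:240],None,fx=6.5,fy=6.5,interpolation=cv2.INTER_CUBIC)
B=cv2.resize(a[155:235,340:420],None,fx=7,fy=7,interpolation=cv2.INTER_CUBIC)
c=np.zeros((560,800,3),np.uint8)
A=cv2.resize(a[250:290,193:227][:, :],None,fx=7,fy=7,interpolation=cv2.INTER_CUBIC)
c[:280,:238]=A; c[:,240:]=B; cv2.imwrite("pics/c1.png",c)
s=cv2.imread("pics/scene0.png")
cv2.imwrite("pics/c2.png",cv2.resize(s[215:285,340:420],None,fx=8,fy=8,interpolation=cv2.INTER_CUBIC))
E
```

```text
(no output)
```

View pics/c1.png

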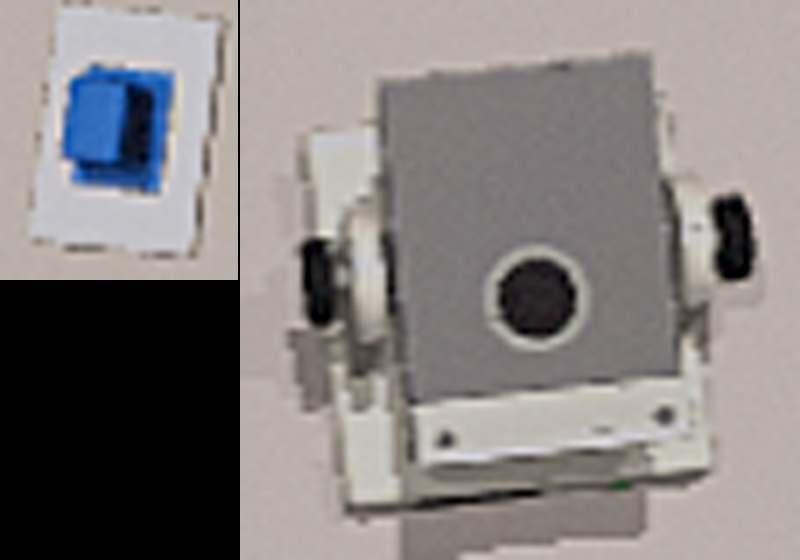

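View pics/c2.png

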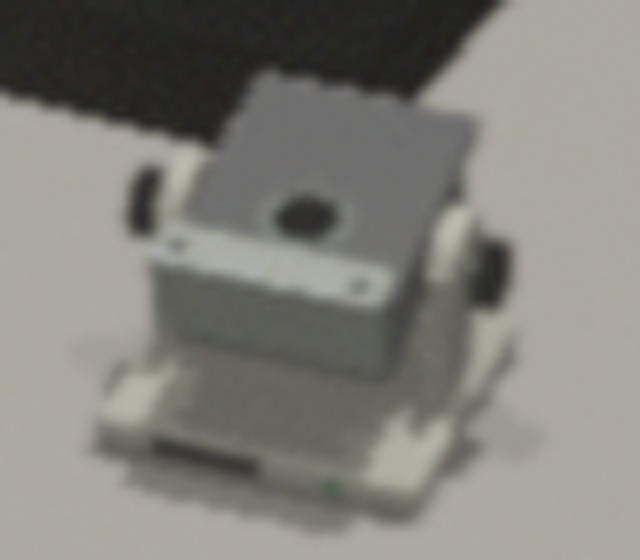

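The first crop shows the tile corners at (62,5), (225,20), (195,258) and (32,240). The face's upper corners are at (380,82) and (652,54), the window at (537,298), and the lip edge runs from (412,403) to (687,375). The second crop shows the face's upper corners at (265,72) and (478,120) and the window at (307,217).

The tool can't be tilted with these commands. The tile will therefore have to pivot in the pads, about tool y, as its far edge is pressed onto the face.

```bash
cat > h.py <<'E'
import numpy as np,cv2
from scipy.optimize import least_squares
from scipy.spatial.transform import Rotation as Ro
def proj(f,X):
    F=240/np.tan(np.radians(f["vertical_fov"]/2)); K=np.array([[F,0,f["cx"]],[0,F,f["cy"]],[0,0,1]])
    return cv2.projectPoints(np.array(X,float).reshape(-1,3),cv2.Rodrigues(f["R"])[0],f["t"],K,f["D"])[0][:,0]
def un(p,s,o): return (np.array(p,float)+.5)/s-.5+np.array(o)
E
python3 - <<'E'
from rig import *; from h import *
T=grab_frame("top");S=grab_frame("scene")
tp=un([(62,5),(225,20),(195,258),(32,240)],7,(193,250))
L=np.array([[40,28],[40,-28],[-40,-28],[-40,28]])
def tf(p):
    R=Ro.from_euler('z',p[2]).as_matrix()
    return (proj(T,np.c_[L,np.full(4,6)]@R.T+[p[0],p[1],0])-tp).ravel()
r=least_squares(tf,[450,230,-.1]);print("tile",r.x,r.fun.round(2))
ft=un([(380,82),(652,54),(537,298),(412,403),(687,375)],7,(340,155))
fs=un([(265,72),(478,120),(307,217)],8,(340,215))
P=np.array([[60,43,0],[60,-43,0],[-12,0,0],[-40,43,13],[-40,-43,13]])
def ff(p,full=True):
    R=Ro.from_euler('zy',[p[4],-p[3]]).as_matrix(); X=P@R.T+p[:3]
    a=(proj(T,X)-ft).ravel(); b=(proj(S,X[:3])-fs-p[5:7]).ravel()
    return np.r_[a,b,(p[2]-89)/1,p[5:7]/1.]
r=least_squares(ff,[600,-150,89,.28,.1,0,0]);print("face",r.x,np.degrees(r.x[3]),r.fun.round(2))
J=np.linalg.inv(r.jac.T@r.jac);print("sd(1px)",np.sqrt(np.diag(J)).round(3))
E
```

```text
tile [ 4.91869013e+02  2.52922924e+02 -1.26413234e-01] [ 0.01 -0.16  0.01 -0.01  0.08  0.02 -0.1   0.14]
face [ 6.37516551e+02 -2.12064272e+02  9.08395513e+01  3.66970328e-01
  1.09240264e-01  1.49607998e+01  3.38546332e+00] 21.02585097796849 [-3.18  1.25 -2.21 -0.39 -2.3   0.51 -1.81  1.83 -1.59  0.34  3.38  0.76
  5.57 -0.85  6.01  3.48  1.84 14.96  3.39]
sd(1px) [1.032 0.95  0.974 0.058 0.015 0.57  0.66 ]
```

```bash
python3 - <<'E'
from rig import *; from h import *
T=grab_frame("top");S=grab_frame("scene")
ft=un([(140,82),(412,54),(297,298),(172,403),(447,375)],7,(340,155))
fs=un([(265,72),(478,120),(307,217)],8,(340,215))
P=np.array([[60,43,0],[60,-43,0],[-12,0,0],[-40,43,13],[-40,-43,13]])
def ff(p):
    R=Ro.from_euler('zy',[p[4],-p[3]]).as_matrix(); X=P@R.T+p[:3]
    a=(proj(T,X)-ft).ravel(); b=(proj(S,X[:3])-fs-p[5:7]).ravel()
    return np.r_[a,b,(p[2]-89)/1,p[5:7]/1.]
r=least_squares(ff,[600,-150,89,.28,.1,0,0]);print("face",r.x,np.degrees(r.x[3]),r.fun.round(2))
J=np.linalg.inv(r.jac.T@r.jac);print("sd(1px)",np.sqrt(np.diag(J)).round(3))
E
```

```text
face [ 6.41358330e+02 -1.43183509e+02  8.90285865e+01  2.12847572e-01
  6.36757206e-02 -7.96026289e-01  3.69431857e-01] 12.195267578233237 [-0.17 -0.25  0.44 -0.08  0.05  0.05 -0.15 -0.16  0.3   0.05 -0.63  0.38
  0.25 -0.22 -0.41  0.21  0.03 -0.8   0.37]
sd(1px) [1.024 0.946 0.978 0.051 0.015 0.565 0.651]
```

>>> step_arm(motion=[{"claw":85,"delta_pos":[0,0,0],"turn":0.105},{"claw":85,"delta_pos":[0,0,0],"turn":0.105},{"claw":85,"delta_pos":[0,0,0],"turn":0.105},{"claw":85,"delta_pos":[0,0,0],"turn":0.105},{"claw":85,"delta_pos":[0,0,0],"turn":0.105},{"claw":85,"delta_pos":[0,0,0],"turn":0}])

```text
clock: 0.8
eef_pos: [243.3, -575.7, 239.2]
tcp_rot: [-3.142, 0.0, -0.13]
contact_force: [0.3, 0.1, 0.2]
opening: 0.995
grasp_force: 0.0
```

```bash
cat >> h.py <<'E'
def togo(s,x,y,z,yaw):
    R=Ro.from_euler('xyz',s["tcp_rot"]); d=R.inv().apply(np.array([x,y,z])-s["eef_pos"])
    e=(yaw-s["tcp_rot"][2]+np.pi)%(2*np.pi)-np.pi
    print("t",round(s["clock"],2),"pos",s["eef_pos"].round(1),"rot",s["tcp_rot"].round(4),"d",d.round(1),"turn",round(-e,4),"F",s["contact_force"].round(1),"open",round(85.4*s["opening"],1),"grip",round(s["grasp_force"],1),"q6",s["qpos"][5].round(2))
E
python3 -c "
from rig import *;from h import *
togo(sense(),491.9,252.9,150,-.126)"
```

```text
t 0.8 pos [ 243.3 -575.7  239.2] rot [-3.1415e+00  1.0000e-04 -1.2990e-01] d [ 139.2 -853.8   89.3] turn -0.0039 F [0.3 0.1 0.2] open 85.0 grip 0.0 q6 0.53
```

>>> step_arm(motion=[{"claw":85,"delta_pos":[5,-30,3],"turn":0},{"claw":85,"delta_pos":[5,-30,3],"turn":0},{"claw":85,"delta_pos":[5,-30,3],"turn":0},{"claw":85,"delta_pos":[5,-30,3],"turn":0},{"claw":85,"delta_pos":[5,-30,3],"turn":0},{"claw":85,"delta_pos":[5,-30,3],"turn":0},{"claw":85,"delta_pos":[5,-30,3],"turn":0},{"claw":85,"delta_pos":[5,-30,3],"turn":0}])

```text
clock: 1.47
eef_pos: [313.1, -341.2, 215.3]
tcp_rot: [3.141, -0.0, -0.121]
contact_force: [0.8, 0.3, -0.2]
opening: 0.998
grasp_force: 0.0
```

>>> step_arm(motion=[{"claw":85,"delta_pos":[5,-30,3],"turn":0},{"claw":85,"delta_pos":[5,-30,3],"turn":0},{"claw":85,"delta_pos":[5,-30,3],"turn":0},{"claw":85,"delta_pos":[5,-30,3],"turn":0},{"claw":85,"delta_pos":[5,-30,3],"turn":0},{"claw":85,"delta_pos":[5,-30,3],"turn":0},{"claw":85,"delta_pos":[5,-30,3],"turn":0},{"claw":85,"delta_pos":[5,-30,3],"turn":0}])

```text
clock: 2.13
eef_pos: [382.8, -108.1, 191.4]
tcp_rot: [3.141, -0.001, -0.121]
contact_force: [0.3, -0.5, 1.0]
opening: 0.993
grasp_force: 0.0
```

>>> step_arm(motion=[{"claw":85,"delta_pos":[5,-30,3],"turn":0},{"claw":85,"delta_pos":[5,-30,3],"turn":0},{"claw":85,"delta_pos":[5,-30,3],"turn":0},{"claw":85,"delta_pos":[5,-30,3],"turn":0},{"claw":85,"delta_pos":[5,-30,3],"turn":0},{"claw":85,"delta_pos":[5,-30,3],"turn":0},{"claw":85,"delta_pos":[5,-30,3],"turn":0},{"claw":85,"delta_pos":[5,-30,3],"turn":0}])

```text
clock: 2.8
eef_pos: [452.5, 125.3, 167.3]
tcp_rot: [-3.141, -0.0, -0.121]
contact_force: [-0.0, -1.1, 0.5]
opening: 0.996
grasp_force: 0.0
```

```bash
python3 -c "
from rig import *;from h import *
togo(sense(),491.9,252.9,150,-.126)"
```

```text
t 2.8 pos [452.5 125.3 167.3] rot [-3.1415e+00 -4.0000e-04 -1.2100e-01] d [  23.7 -131.4   17.3] turn 0.005 F [-0.  -1.1  0.5] open 85.1 grip 0.0 q6 1.96
```

>>> step_arm(motion=[{"claw":60,"delta_pos":[5,-28,3],"turn":0.005},{"claw":60,"delta_pos":[5,-28,3],"turn":0},{"claw":60,"delta_pos":[5,-28,3],"turn":0},{"claw":60,"delta_pos":[5,-28,3],"turn":0},{"claw":60,"delta_pos":[4,-19.5,3],"turn":0},{"claw":60,"delta_pos":[0,0,0],"turn":0},{"claw":60,"delta_pos":[0,0,0],"turn":0}])

```text
clock: 3.38
eef_pos: [492.9, 251.7, 151.9]
tcp_rot: [3.141, 0.0, -0.126]
contact_force: [-0.3, -0.2, -1.5]
opening: 0.7
grasp_force: 0.0
```

```bash
python3 - <<'E'
from rig import *;from h import *
togo(sense(),491.9,252.9,52,-.126)
f=grab_frame("wrist");cv2.imwrite("pics/w1.png",f["img"][:,:,::-1])
c,s=np.cos(-.126),np.sin(-.126);R=np.array([[c,-s],[s,c]])
for z,L in((6,[[40,28],[40,-28],[-40,-28],[-40,28]]),(46,[[14,10],[14,-10],[-14,-10],[-14,10]])):
    print(z,proj(f,np.c_[np.array(L)@R.T+[491.9,252.9],np.full(4,z)]).round(0).tolist())
E
```

```text
t 3.38 pos [492.9 251.7 151.9] rot [ 3.1412e+00  4.0000e-04 -1.2570e-01] d [-1.1 -1.2 99.9] turn 0.0003 F [-0.3 -0.2 -1.5] open 59.8 grip 0.0 q6 2.17
6 [[274.0, 165.0], [357.0, 165.0], [354.0, 274.0], [277.0, 274.0]]
46 [[299.0, 218.0], [332.0, 218.0], [331.0, 262.0], [299.0, 262.0]]
```

View pics/w1.png

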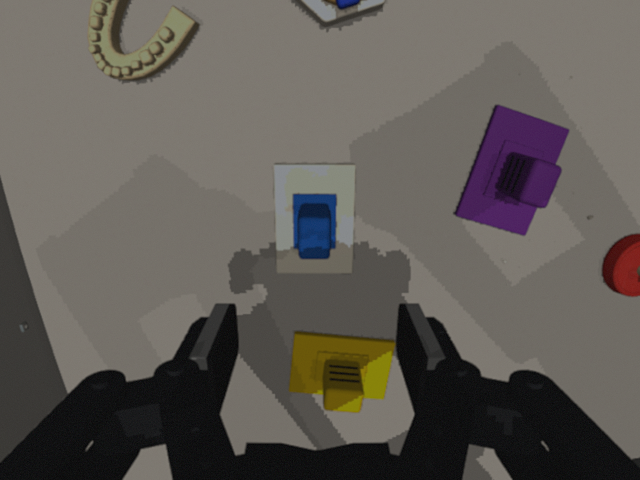

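The picture shows the white tile at (274..355,163..273) and the handle top at (299..330,204..258). Both are within 1–2 px of the prediction, so the tile pose holds with a 1 mm shift. I'll descend and grip.

>>> step_arm(motion=[{"claw":60,"delta_pos":[0,-1.5,20],"turn":0},{"claw":60,"delta_pos":[0,0,25],"turn":0},{"claw":60,"delta_pos":[0,0,25],"turn":0},{"claw":60,"delta_pos":[0,0,25],"turn":0},{"claw":60,"delta_pos":[0,0,20],"turn":0},{"claw":60,"delta_pos":[0,0,14],"turn":0},{"claw":30,"delta_pos":[0,0,0],"turn":0},{"claw":30,"delta_pos":[0,0,0],"turn":0}], force=20)

```text
clock: 4.1
eef_pos: [492.6, 251.4, 23.2]
tcp_rot: [3.141, 0.001, -0.13]
contact_force: [0.5, 0.3, -0.2]
opening: 0.431
grasp_force: 0.0
```

>>> step_arm(motion=[{"claw":14,"delta_pos":[0,0,0],"turn":0},{"claw":14,"delta_pos":[0,0,0],"turn":0},{"claw":14,"delta_pos":[0,0,0],"turn":0},{"claw":14,"delta_pos":[0,0,0],"turn":0},{"claw":14,"delta_pos":[0,0,0],"turn":0},{"claw":14,"delta_pos":[0,0,0],"turn":0}])

```text
clock: 4.6
eef_pos: [493.9, 252.6, 24.5]
tcp_rot: [-3.141, -0.002, -0.13]
contact_force: [-1.3, -2.5, 7.5]
opening: 0.232
grasp_force: 23.1
```

>>> step_arm(motion=[{"claw":14,"delta_pos":[0,0,-20],"turn":0},{"claw":14,"delta_pos":[0,0,-30],"turn":0},{"claw":14,"delta_pos":[0,0,-30],"turn":0},{"claw":14,"delta_pos":[0,0,-30],"turn":0},{"claw":14,"delta_pos":[0,0,-30],"turn":0},{"claw":14,"delta_pos":[0,0,-20],"turn":0},{"claw":14,"delta_pos":[0,0,0],"turn":0}])

```text
clock: 5.18
eef_pos: [495.4, 253.7, 188.3]
tcp_rot: [-3.137, -0.006, -0.13]
contact_force: [1.4, 0.5, 0.0]
opening: 0.23
grasp_force: 21.9
```

```bash
python3 - <<'E'
from rig import *;from h import *
togo(sense(),653.5,-142.4,180,.064)
f=grab_frame("wrist");cv2.imwrite("pics/w2.png",f["img"][:,:,::-1])
E
```

```text
t 5.18 pos [495.4 253.7 188.3] rot [-3.1371 -0.0064 -0.13  ] d [208.  372.3   7.9] turn -0.194 F [1.4 0.5 0. ] open 19.6 grip 21.9 q6 2.17
```

View pics/w2.png

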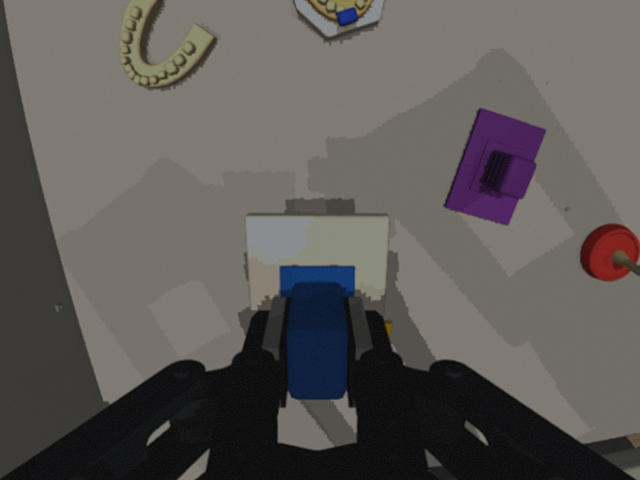

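The tile is held by the handle, with its far edge at (247..389,214). I'll work out its offset and pitch in the hand.

```bash
python3 - <<'E'
from rig import *;from h import *
s=sense();f=grab_frame("wrist")
Rt=Ro.from_euler('xyz',[np.pi,0,-.128])
o=np.array([[247,214],[389,214.]])
def g(p):
    L=np.array([[40,-28,6],[40,28,6.]]); a=p[1]
    pt=np.c_[p[0]+L[:,0], p[2]+L[:,1], 23.5-6-L[:,0]*a]
    return (proj(f,Rt.apply(pt)+s["eef_pos"])-o).ravel()
r=least_squares(g,[0,0,0]);print(r.x,r.fun)
print(proj(f,Rt.apply([[40,-28,17.5],[40,28,17.5]])+s["eef_pos"]))
togo(s,643.9,-143,150,.064)
E
```

```text
[-2.07282328 -0.15466309  0.29748878] [ 3.12454442e-04  9.94078212e-02  3.40597712e-05 -9.93005621e-02]
[[243.28217345 213.02816792]
 [391.13007011 212.81703642]]
t 5.23 pos [494.4 253.2 185.9] rot [-3.1387 -0.0042 -0.13  ] d [199.4 373.5  35.6] turn -0.194 F [-1.   0.  -1.9] open 19.5 grip 21.9 q6 2.17
```

```bash
python3 - <<'E'
from rig import *;from h import *
s=sense();f=grab_frame("wrist");im=f["img"].astype(int)
o=[]
for v in range(220,300,8):
    d=np.diff(cv2.GaussianBlur(f["img"],(3,3),0).astype(int).sum(2)[v]); 
    l=235+np.argmax(d[235:262]); r=375+np.argmin(d[375:405]); o.append((v,l+.5,r+.5))
print(o)
Rt=Ro.from_euler('xyz',[np.pi,0,-.128])
for a,dz,dx in((0,0,0),(-.15,0,-2),(0,5,0),(-.08,3,0)):
    x=np.array([40,20,0,-20])
    P=[np.c_[dx+x,np.full(4,sg*28),17.5+dz-x*a] for sg in(-1,1)]
    print(a,dz,[proj(f,Rt.apply(p)+s["eef_pos"]).round(1).tolist() for p in P])
E
```

```text
[(220, np.float64(245.5), np.float64(388.5)), (228, np.float64(245.5), np.float64(387.5)), (236, np.float64(246.5), np.float64(387.5)), (244, np.float64(246.5), np.float64(386.5)), (252, np.float64(246.5), np.float64(386.5)), (260, np.float64(247.5), np.float64(386.5)), (268, np.float64(247.5), np.float64(386.5)), (276, np.float64(248.5), np.float64(385.5)), (284, np.float64(249.5), np.float64(385.5)), (292, np.float64(249.5), np.float64(376.5))]
0 0 [[[243.1, 213.0], [246.0, 262.2], [248.9, 307.6], [251.7, 349.4]], [[391.1, 212.7], [388.4, 261.9], [385.7, 307.4], [383.1, 349.2]]]
-0.15 0 [[[246.0, 214.0], [247.5, 264.1], [249.2, 311.9], [250.9, 357.4]], [[388.3, 213.7], [386.9, 263.8], [385.5, 311.7], [383.9, 357.3]]]
0 5 [[[245.3, 209.7], [248.0, 257.6], [250.7, 302.0], [253.3, 343.0]], [[388.9, 209.4], [386.4, 257.4], [383.9, 301.8], [381.4, 342.8]]]
-0.08 3 [[[245.8, 208.9], [247.9, 258.0], [250.0, 304.2], [252.1, 347.6]], [[388.4, 208.6], [386.5, 257.7], [384.6, 304.0], [382.6, 347.4]]]
```

The side edges say the tile is level, held about 3 mm lower than assumed and about 2 mm back. I'll carry it over and come down by force.

>>> step_arm(motion=[{"claw":14,"delta_pos":[8,15,0],"turn":0},{"claw":14,"delta_pos":[13,24,0],"turn":0},{"claw":14,"delta_pos":[13,24,0],"turn":0},{"claw":14,"delta_pos":[13,24,0],"turn":0},{"claw":14,"delta_pos":[13,24,0],"turn":0},{"claw":14,"delta_pos":[13,24,0],"turn":0},{"claw":14,"delta_pos":[13,24,0],"turn":0},{"claw":14,"delta_pos":[13,24,0],"turn":0}])

```text
clock: 6.0
eef_pos: [566.6, 56.8, 181.2]
tcp_rot: [3.141, 0.003, -0.13]
contact_force: [-0.1, 0.6, -1.6]
opening: 0.224
grasp_force: 21.8
```

>>> step_arm(motion=[{"claw":14,"delta_pos":[13,24,0],"turn":0},{"claw":14,"delta_pos":[13,24,0],"turn":0},{"claw":14,"delta_pos":[13,24,0],"turn":0},{"claw":14,"delta_pos":[13,24,0],"turn":0},{"claw":14,"delta_pos":[13,24,0],"turn":0},{"claw":14,"delta_pos":[13,24,0],"turn":0},{"claw":14,"delta_pos":[13,24,0],"turn":0},{"claw":14,"delta_pos":[13,24,0],"turn":0}])

```text
clock: 6.67
eef_pos: [644.9, -146.8, 180.8]
tcp_rot: [-3.141, 0.004, -0.13]
contact_force: [1.8, -0.2, -0.9]
opening: 0.231
grasp_force: 21.8
```

>>> step_arm(motion=[{"claw":14,"delta_pos":[0,0,0],"turn":-0.097},{"claw":14,"delta_pos":[0,0,0],"turn":-0.097},{"claw":14,"delta_pos":[0,0,0],"turn":0},{"claw":14,"delta_pos":[0,0,0],"turn":0}])

```text
clock: 7.0
eef_pos: [644.8, -145.5, 181.3]
tcp_rot: [-3.141, 0.003, 0.061]
contact_force: [0.4, -0.1, -2.0]
opening: 0.23
grasp_force: 21.8
```

```bash
python3 - <<'E'
from rig import *;from h import *
togo(sense(),645.9,-143,125,.064)
E
```

```text
t 7.0 pos [ 644.8 -145.5  181.3] rot [-3.1407e+00  2.9000e-03  6.0800e-02] d [ 1.4 -2.4 56.3] turn -0.0032 F [ 0.4 -0.1 -2. ] open 19.7 grip 21.8 q6 1.29
```

>>> step_arm(motion=[{"claw":14,"delta_pos":[1.5,-2.5,12],"turn":-0.003},{"claw":14,"delta_pos":[0,0,15],"turn":0},{"claw":14,"delta_pos":[0,0,12],"turn":0},{"claw":14,"delta_pos":[0,0,8],"turn":0},{"claw":14,"delta_pos":[0,0,0],"turn":0},{"claw":14,"delta_pos":[0,0,0],"turn":0},{"claw":14,"delta_pos":[0,0,0],"turn":0}])

```text
clock: 7.58
eef_pos: [647.5, -143.1, 136.6]
tcp_rot: [3.141, -0.001, 0.066]
contact_force: [-0.5, 0.6, -1.4]
opening: 0.229
grasp_force: 21.8
```

```bash
python3 - <<'E'
from rig import *;from h import *
togo(sense(),645.9,-143,115,.064)
a=cv2.resize(grab_frame("scene")["img"][190:290,325:425],None,fx=4,fy=4,interpolation=cv2.INTER_CUBIC)
b=grab_frame("wrist")["img"][60:460,120:520]
cv2.imwrite("pics/p1.png",np.hstack([a,b])[:,:,::-1])
E
```

```text
t 7.58 pos [ 647.5 -143.1  136.6] rot [ 3.1414e+00 -6.0000e-04  6.6500e-02] d [-1.6 -0.2 21.6] turn 0.0025 F [-0.5  0.6 -1.4] open 19.6 grip 21.8 q6 1.28
```

View pics/p1.png

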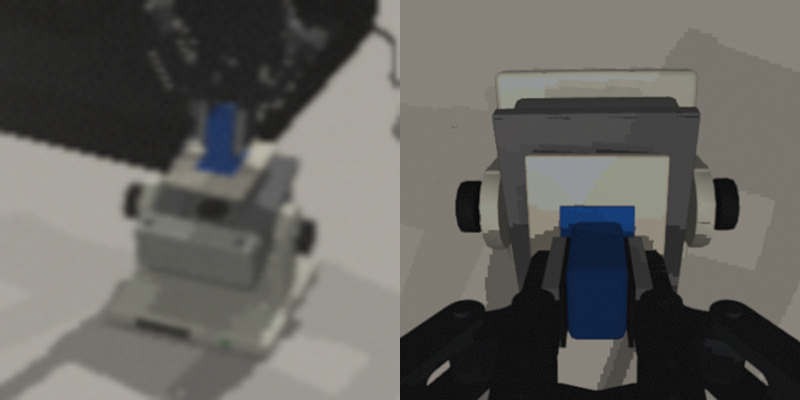

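The right panel shows the tile at (526..669,155) centred and square over the face, whose top edge is at (495..699). The left panel shows it clear above the lip. Now I'll come down onto the face slowly.

>>> step_arm(motion=[{"claw":14,"delta_pos":[0,0,4],"turn":0},{"claw":14,"delta_pos":[0,0,3],"turn":0},{"claw":14,"delta_pos":[0,0,3],"turn":0},{"claw":14,"delta_pos":[0,0,0],"turn":0},{"claw":14,"delta_pos":[0,0,0],"turn":0}])

```text
clock: 8.1
eef_pos: [646.9, -143.1, 126.0]
tcp_rot: [-3.141, 0.001, 0.067]
contact_force: [0.2, -0.0, -1.7]
opening: 0.23
grasp_force: 21.8
```

>>> step_arm(motion=[{"claw":14,"delta_pos":[0,0,2],"turn":0},{"claw":14,"delta_pos":[0,0,2],"turn":0},{"claw":14,"delta_pos":[0,0,0],"turn":0},{"claw":14,"delta_pos":[0,0,0],"turn":0}])

```text
clock: 8.43
eef_pos: [647.6, -143.2, 122.8]
tcp_rot: [3.141, -0.001, 0.067]
contact_force: [-0.9, -0.5, 3.0]
opening: 0.227
grasp_force: 22.5
```

>>> step_arm(motion=[{"claw":14,"delta_pos":[0,0,2],"turn":0},{"claw":14,"delta_pos":[0,0,1],"turn":0},{"claw":14,"delta_pos":[0,0,0],"turn":0},{"claw":14,"delta_pos":[0,0,0],"turn":0}])

```text
clock: 8.77
eef_pos: [647.0, -143.3, 119.8]
tcp_rot: [3.141, -0.0, 0.067]
contact_force: [-2.9, -0.8, 6.6]
opening: 0.23
grasp_force: 23.1
```

>>> step_arm(motion=[{"claw":14,"delta_pos":[0,0,2],"turn":0},{"claw":14,"delta_pos":[0,0,1],"turn":0},{"claw":14,"delta_pos":[0,0,0],"turn":0},{"claw":14,"delta_pos":[0,0,0],"turn":0}])

```text
clock: 9.1
eef_pos: [646.4, -143.3, 116.9]
tcp_rot: [3.141, 0.001, 0.067]
contact_force: [-5.1, -0.4, 10.3]
opening: 0.232
grasp_force: 23.7
```

>>> step_arm(motion=[{"claw":14,"delta_pos":[0,0,1],"turn":0},{"claw":14,"delta_pos":[0,0,1],"turn":0},{"claw":14,"delta_pos":[0,0,0],"turn":0},{"claw":14,"delta_pos":[0,0,0],"turn":0}])

```text
clock: 9.43
eef_pos: [645.9, -143.4, 114.9]
tcp_rot: [-3.142, 0.002, 0.067]
contact_force: [-7.5, 0.0, 11.1]
opening: 0.227
grasp_force: 24.1
```

```bash
python3 - <<'E'
from rig import *;from h import *
togo(sense(),645.9,-143,115,.064)
a=cv2.resize(grab_frame("scene")["img"][205:275,345:415],None,fx=5.715,fy=5.715,interpolation=cv2.INTER_CUBIC)[:400,:400]
b=grab_frame("wrist")["img"][60:460,120:520]
cv2.imwrite("pics/p2.png",np.hstack([a,b])[:,:,::-1])
E
```

```text
t 9.43 pos [ 645.9 -143.4  114.9] rot [-3.1416e+00  2.2000e-03  6.6800e-02] d [ 0.  -0.4 -0.1] turn 0.0028 F [-7.5  0.  11.1] open 19.4 grip 24.1 q6 1.28
```

View pics/p2.png

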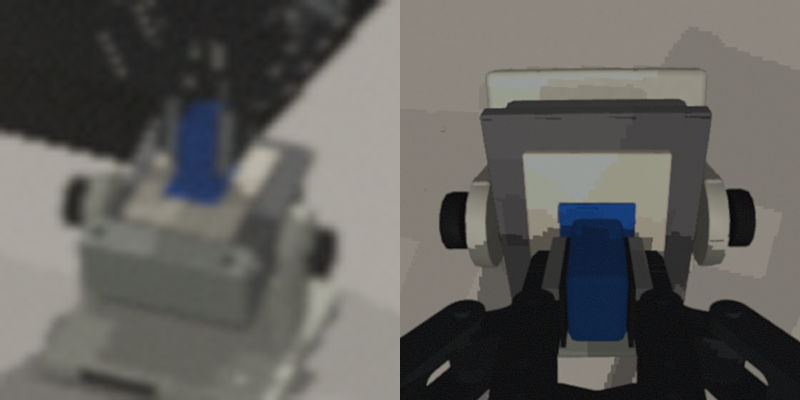

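The tile has pivoted roughly half-way, and its far edge has risen (width now 147 px). Sliding downhill reverses the edge friction and helps the pivot, so I'll move a little that way while still clear of the lip.

>>> step_arm(motion=[{"claw":14,"delta_pos":[-2,0,0.4],"turn":0},{"claw":14,"delta_pos":[-2,0,0.4],"turn":0},{"claw":14,"delta_pos":[-2,0,0.4],"turn":0},{"claw":14,"delta_pos":[0,0,0],"turn":0},{"claw":14,"delta_pos":[0,0,0],"turn":0}])

```text
clock: 9.95
eef_pos: [641.3, -143.6, 113.4]
tcp_rot: [3.141, -0.001, 0.067]
contact_force: [-1.1, 0.1, 3.8]
opening: 0.23
grasp_force: 23.4
```

```bash
cat > w.py <<'E'
from rig import *;from h import *
s=sense();togo(s,645.9,-143,115,.064)
f=grab_frame("wrist");g=cv2.GaussianBlur(f["img"],(3,3),0).astype(int).sum(2)
for v in (222,230,238,250,262):
    d=np.diff(g[v]);l=225+np.argmax(d[225:262]);r=375+np.argmin(d[375:410]);print(v,l+.5,r+.5,r-l)
c=np.diff(g[150:260,250:380].mean(1));print("far row",150.5+np.argmax(c))
Rt=Ro.from_euler('xyz',[np.pi,0,.0668])
for a in(0,.1,.15,.2,.25):
    G=38; P=[]
    for x in(40,20):
      for y in(-28,28):
        X,Z=x-2,-(G-6) # rel. grasp, z up
        P.append([X*np.cos(a)-Z*np.sin(a),y,-(X*np.sin(a)+Z*np.cos(a))-11])
    q=proj(f,Rt.apply(P)+s["eef_pos"]);print(a,"row",q[0,1].round(1),"w",(q[1]-q[0])[0].round(1),"row2",q[2,1].round(1),"w2",(q[3]-q[2])[0].round(1))
E
python3 w.py
```

```text
t 9.95 pos [ 641.3 -143.6  113.4] rot [ 3.1413e+00 -5.0000e-04  6.6800e-02] d [ 4.6 -0.3 -1.6] turn 0.0028 F [-1.1  0.1  3.8] open 19.6 grip 23.4 q6 1.28
222 240.5 392.5 152
230 241.5 391.5 150
238 242.5 390.5 148
250 243.5 389.5 146
262 244.5 388.5 144
far row 210.5
0 row 215.6 w 144.4 row2 263.5 w2 139.0
0.1 row 210.7 w 148.7 row2 258.1 w2 141.4
0.15 row 208.6 w 151.0 row2 255.6 w2 142.7
0.2 row 206.8 w 153.4 row2 253.3 w2 144.1
0.25 row 205.2 w 155.9 row2 251.1 w2 145.5
```

The tile's pitch is now about 0.2 rad, and the force is along the face normal. I'll slide it down the slope under the lip.

>>> step_arm(motion=[{"claw":14,"delta_pos":[0,0,0.6],"turn":0},{"claw":14,"delta_pos":[-2,0,0.4],"turn":0},{"claw":14,"delta_pos":[-2,0,0.4],"turn":0},{"claw":14,"delta_pos":[-2,0,0.4],"turn":0},{"claw":14,"delta_pos":[0,0,0],"turn":0}])

```text
clock: 10.42
eef_pos: [634.6, -143.9, 111.1]
tcp_rot: [-3.141, 0.001, 0.067]
contact_force: [0.4, -0.7, 3.7]
opening: 0.232
grasp_force: 23.4
```

>>> step_arm(motion=[{"claw":14,"delta_pos":[-1.5,0,0.3],"turn":0},{"claw":14,"delta_pos":[-1.5,0,0.3],"turn":0},{"claw":14,"delta_pos":[0,0,0],"turn":0},{"claw":14,"delta_pos":[0,0,0],"turn":0}])

```text
clock: 10.75
eef_pos: [631.7, -144.1, 110.5]
tcp_rot: [-3.141, 0.001, 0.067]
contact_force: [-0.4, -0.8, 4.3]
opening: 0.232
grasp_force: 23.4
```

```bash
python3 w.py
```

```text
t 10.75 pos [ 631.7 -144.1  110.5] rot [-3.1414e+00  8.0000e-04  6.6800e-02] d [14.2 -0.2 -4.5] turn 0.0028 F [-0.4 -0.8  4.3] open 19.8 grip 23.4 q6 1.28
222 240.5 393.5 153
230 240.5 392.5 152
238 242.5 391.5 149
250 243.5 390.5 147
262 244.5 388.5 144
far row 209.5
0 row 215.6 w 144.4 row2 263.5 w2 139.0
0.1 row 210.7 w 148.7 row2 258.1 w2 141.4
0.15 row 208.6 w 151.0 row2 255.6 w2 142.7
0.2 row 206.8 w 153.4 row2 253.3 w2 144.1
0.25 row 205.2 w 155.9 row2 251.1 w2 145.5
```

>>> step_arm(motion=[{"claw":14,"delta_pos":[-1.5,0,0.3],"turn":0},{"claw":14,"delta_pos":[-1.5,0,0.3],"turn":0},{"claw":14,"delta_pos":[-1,0,0.2],"turn":0},{"claw":14,"delta_pos":[0,0,0],"turn":0}])

```text
clock: 11.13
eef_pos: [627.8, -144.4, 109.8]
tcp_rot: [-3.142, 0.0, 0.067]
contact_force: [-0.9, -0.5, 2.3]
opening: 0.229
grasp_force: 23.4
```

>>> step_arm(motion=[{"claw":14,"delta_pos":[-1,0,0.2],"turn":0},{"claw":14,"delta_pos":[-1,0,0.2],"turn":0},{"claw":14,"delta_pos":[0,0,0],"turn":0}])

```text
clock: 11.38
eef_pos: [625.9, -144.5, 109.4]
tcp_rot: [-3.142, 0.0, 0.067]
contact_force: [0.4, 0.3, 2.8]
opening: 0.228
grasp_force: 23.3
```

>>> step_arm(motion=[{"claw":14,"delta_pos":[-1,0,0.2],"turn":0},{"claw":14,"delta_pos":[0,0,0],"turn":0},{"claw":14,"delta_pos":[0,0,0],"turn":0}])

```text
clock: 11.63
eef_pos: [624.9, -144.6, 109.2]
tcp_rot: [-3.142, 0.0, 0.067]
contact_force: [-0.1, -0.2, 2.3]
opening: 0.229
grasp_force: 23.3
```

>>> step_arm(motion=[{"claw":14,"delta_pos":[-1,0,0.7],"turn":0},{"claw":14,"delta_pos":[0,0,0],"turn":0},{"claw":14,"delta_pos":[0,0,0],"turn":0}])

```text
clock: 11.88
eef_pos: [624.5, -144.7, 108.7]
tcp_rot: [3.141, -0.001, 0.067]
contact_force: [2.4, 0.5, 2.2]
opening: 0.226
grasp_force: 23.3
```

>>> step_arm(motion=[{"claw":14,"delta_pos":[-1,0,0.4],"turn":0},{"claw":14,"delta_pos":[0,0,0],"turn":0},{"claw":14,"delta_pos":[0,0,0],"turn":0}])

```text
clock: 12.13
eef_pos: [624.2, -144.8, 108.7]
tcp_rot: [3.141, -0.002, 0.067]
contact_force: [5.0, 0.5, 4.1]
opening: 0.23
grasp_force: 23.5
```

>>> step_arm(motion=[{"claw":14,"delta_pos":[-1,0,0.4],"turn":0},{"claw":14,"delta_pos":[0,0,0],"turn":0},{"claw":14,"delta_pos":[0,0,0],"turn":0}])

```text
clock: 12.38
eef_pos: [624.1, -144.7, 108.7]
tcp_rot: [3.141, -0.004, 0.067]
contact_force: [7.9, 2.7, 5.2]
opening: 0.23
grasp_force: 23.6
```

The tile has met the stop: Fx is rising and the position has stalled. I'll ease the push and press onto the face.

>>> step_arm(motion=[{"claw":14,"delta_pos":[1,0,1],"turn":0},{"claw":14,"delta_pos":[0.5,0,1],"turn":0},{"claw":14,"delta_pos":[0,0,1],"turn":0},{"claw":14,"delta_pos":[0,0,0],"turn":0},{"claw":14,"delta_pos":[0,0,0],"turn":0}])

```text
clock: 12.8
eef_pos: [624.8, -144.7, 105.8]
tcp_rot: [3.141, -0.002, 0.067]
contact_force: [3.4, 1.5, 8.9]
opening: 0.232
grasp_force: 24.2
```

```bash
python3 w.py
```

```text
t 12.8 pos [ 624.8 -144.7  105.8] rot [ 3.1411e+00 -2.5000e-03  6.6900e-02] d [21.2 -0.3 -9.1] turn 0.0029 F [3.4 1.5 8.9] open 19.8 grip 24.2 q6 1.27
222 239.5 393.5 154
230 240.5 392.5 152
238 241.5 391.5 150
250 242.5 389.5 147
262 244.5 388.5 144
far row 209.5
0 row 215.7 w 144.3 row2 263.6 w2 139.0
0.1 row 210.7 w 148.6 row2 258.2 w2 141.4
0.15 row 208.6 w 150.9 row2 255.7 w2 142.6
0.2 row 206.8 w 153.3 row2 253.3 w2 144.0
0.25 row 205.2 w 155.7 row2 251.1 w2 145.4
```

>>> step_arm(motion=[{"claw":14,"delta_pos":[0.5,0,1],"turn":0},{"claw":14,"delta_pos":[0.5,0,1],"turn":0},{"claw":14,"delta_pos":[0,0,0.5],"turn":0},{"claw":14,"delta_pos":[0,0,0],"turn":0},{"claw":14,"delta_pos":[0,0,0],"turn":0},{"claw":14,"delta_pos":[0,0,0],"turn":0}])

```text
clock: 13.35
eef_pos: [625.3, -144.7, 103.8]
tcp_rot: [3.141, -0.002, 0.067]
contact_force: [0.2, 1.8, 14.1]
opening: 0.23
grasp_force: 24.9
```

```bash
python3 w.py; python3 - <<'E'
from rig import *;from h import *
a=cv2.resize(grab_frame("scene")["img"][205:275,345:415],None,fx=5.715,fy=5.715,interpolation=cv2.INTER_CUBIC)[:400,:400]
b=grab_frame("wrist")["img"][60:460,120:520]
cv2.imwrite("pics/p3.png",np.hstack([a,b])[:,:,::-1])
E
```

```text
t 13.35 pos [ 625.3 -144.7  103.8] rot [ 3.1412e+00 -1.6000e-03  6.6900e-02] d [ 20.6  -0.3 -11.2] turn 0.0029 F [ 0.2  1.8 14.1] open 19.6 grip 24.9 q6 1.27
222 239.5 392.5 153
230 240.5 392.5 152
238 241.5 391.5 150
250 242.5 390.5 148
262 244.5 388.5 144
far row 209.5
0 row 215.6 w 144.4 row2 263.6 w2 139.0
0.1 row 210.7 w 148.6 row2 258.1 w2 141.4
0.15 row 208.6 w 150.9 row2 255.6 w2 142.7
0.2 row 206.8 w 153.3 row2 253.3 w2 144.1
0.25 row 205.2 w 155.8 row2 251.1 w2 145.5
```

View pics/p3.png

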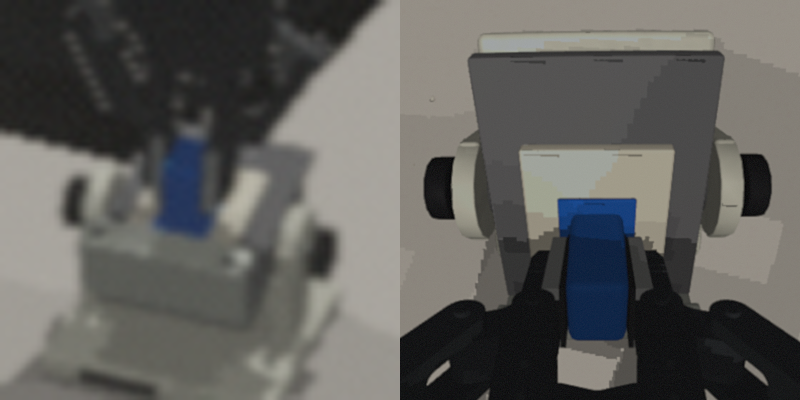

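The tile lies square and centred on the face under the lip: tile at (520..674,147), face edge at (470..723,58). The edge convergence of tile and face agrees, and the press is about 14 N and steady, so I'll hand in.

```bash
python3 -c "
from rig import *
print(sense()['contact_force'],sense()['qvel'].round(3)); print(sign_off())"
```

```text
[-0.10398896  2.63627145 15.10762069] [-0.001  0.001 -0.001 -0.     0.    -0.   ]
the job is handed in; nothing more can be done
None
```

The job is handed in: the tile is gripped against the stop, square and centred, and looks flush with the sloping face under a press of about 15 N; the verdict was not shown.

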